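# Free the wrist-rest link with the forked spring-bar tool

### The arm

A 7-joint arm with a two-finger parallel gripper is mounted at the origin on the work surface. World frame = base frame: x ahead of the robot, y to its left, z up, the work surface at z = 0. Lengths are in m, angles in rad, forces in N, time in s.
With the tool pointing down it reaches from about 0.425 to 0.925 m from the base axis. Payload 6.8 kg.
Tool frame: the origin (TCP) lies midway between the tips of the shut fingers; the grasp point (between the pads) lies 19 mm behind it (r.tcp_to_grasp is the distance from the TCP to the grasp point, in m); z points along the fingers, y is the direction in which the jaws open and shut (so a half turn about z gives the same grasp; the last joint's range is limited). The gripper opens to 85 mm and grips with 20 to 120 N. Pads are 22 mm wide; open, the fingers measure 114 mm over their backs; the gripper's body (76 mm by 85 mm) begins 54 mm behind the grasp point. The pads swing forward as they close: fully open they stand 13 mm farther back than shut.
Start: joints at [1.214, 0.477, 0.022, 1.555, -0.011, 1.109, -0.083], TCP at [0.166, -0.654, 0.231] pointing down, gripper open.
Joint ranges: [-2.96, 2.96], [-0.34, 2.1], [-1.41, 1.46], [0.24, 2.44], [-1.37, 4.51], [0.17, 1.92], [-2.96, 2.96]. Speed limits (rad/s): [2.39, 2.39, 3.14, 3.14, 3.14, 3.14, 3.14].

### API

Orientations are given as a rotation vector (axis times angle).
In Python, from rig import r gives the robot as it stands. The module is installed in compiled form; this text tells all that it offers.
- The arm moves only by the tool servo_tool, never from a script. Its argument "increments" is a list that holds one entry, the list of rows, each a list of 5 numbers: the shift along the tool's x, y, z in m, then the turn about the tool's z in degrees, then the finger opening in m, from 0 to 0.0854. A call has 1 to 20 rows; each row is the pose to reach, as a shift and turn from the pose commanded when the call began, along the tool's axes at that moment; what a row does not reach only later rows make up. A row lasts 1/12 s, in which the tool goes at most 41.7 mm and 7.16 degrees, less where a joint would pass 70% of its speed; a pose out of reach is approached as far as the arm can. A call with a gripper value outside its range is refused whole. The fingers move at their own pace and stop on an object; "squeeze" is the grip in N (left out, the last holds). Time passes only in rows, so rows that repeat a pose let the fingers close. It gives the time, the measured TCP pose, the force and the opening at its end, in the units of the state.
- r.state(): the state, without advancing time (a new reading comes with each control period).
- r.grab_frame(name): name is "side" or "top"; returns a dict with "img" (420x560x3 uint8, blue, green, red), "fovy" (degrees; the focal length in pixels is half the picture's height over the tangent of half this angle, whatever the lens; pixels are square), "cx", "cy" (the principal point, pixels), "camera_from_world" (4x4, takes a point from world to camera coordinates). Camera axes: x right, y up, looking along -z (the intrinsics and any distortion apply to the point x, -y, -z); pixel columns grow to the right and rows downward; lengths in m; the calibration is good to about 2 mm. A picture is of the moment at which its call begins. There is no depth.
- r.close_job(): hands the job in, once; it reports no verdict.
The state is a dict: "time": time; "joint_pos": joint angles; "qd": joint speeds; "tau": joint torques, N m; "position": TCP position; "tool_rot": TCP orientation; "contact_force": force on the tool from outside, world axes, zero at the start; "torque": the same for the moment, N m; "gripper_width": finger opening in m.
Only numpy, scipy, OpenCV 4.12 (cv2) and the standard library are available. Lean on these libraries where they do the work, as an engineer would, in place of code of your own. Each camera call takes 0.05 s, during which the arm holds its last target.

### The job

Take the forked tool out of its white stand, straddle the wrist rest's spring bar with its prongs and push the bar's collar sideways, away from the link, just until the steel link lets go and pops up between its lugs. Work gently, without driving the bar onto its stop, and touch the rest and the link with the tool only, not with the fingers. Then put the tool back fully home in its stand, leave the popped-up link standing where it is, and leave the other things alone.

Things in the scene. Friction and masses are not known exactly. Their poses are not given: they have to be found in the camera images.
- rest: wrist rest, fixed to the bench. Base plate 90 x 200 x 10 mm (y -78 to 122). Along y: outer lug (-72 to -66, top z 50), spring bar, inner lug (-20 to -8, 40 wide, top z 46), steel link, far lug (18 to 26, top z 46), black padded roll (38 to 120, radius 20, axis z 45). Origin: underside of the plate, on the bar's line; z up. Keep the tool's force on rest and bar under 15 N; 9 N is always enough.
- gap (a point): point on the bar's axis (rest x 0, y -26, z 36) where the prongs go in from above, 6 mm from the inner lug's face, in the open gap between inner lug and collar, which is 12 to 24 mm long. The round steel bar is 8 mm thick and lies along y. Axes as the rest's.
- collar (a point): point on the bar's axis at rest y -38, z 36. The collar (disc 24 mm in diameter, 4 thick, coil spring behind) is clamped on the bar with its face towards the link within 6 mm of here (y -32 to -44); where is not measured: find it by touch. Pushing it to -y takes about 2.6 N, 0.35 N more per mm, and up to 3 N of friction, less once the link is free.
- bar (a joint): how far the spring bar is pushed back towards the rest's -y, in m: 0 at rest, the link lets go between 0.005 and 0.0075, the rigid stop is at 0.0095 and must not be reached (keep below 0.009).
- link: loose steel link 20 x 24 mm, 42 tall, rounded top with an eye, upright in the pocket between inner and far lug (1 mm play), axes about as the rest's. Origin: centre of its underside, at rest (0, 5, 14) mm while locked. A spring plunger below lifts it when the bar's tip leaves its bore: it rises 13 mm (origin z 27, top z 69) and stays up, also after the bar is let go.
- fork: forked tool, 90 g, upright in its stand. Origin: centre of its flange's underside; z up. Flange 36 x 20 mm (x, y), z 0 to 4. Handle 24 x 14, z 4 to 50: grip across the 14 (y). Below: yoke 21.5 x 6 down to z -12, two round prongs 5 mm thick, side by side along x, 11.5 mm slot, ends at z -40. Prong ends at rest z 24 straddle the bar well, fork x across the bar. Same when turned half a turn.
- stand: white block 75 x 60 x 50 mm fixed to the bench, with a rectangular socket 27 x 11 mm (x, y), 45 mm deep, in the middle of its top. Origin: centre of its underside. The tool's prongs hang in the socket and its flange lies on the block's top (tool origin at stand z 50, axes about parallel).
- jar: bystander: clear plastic jar with a white cap, 48 mm diameter, 62 mm tall, origin at its underside
- dish: bystander: shallow steel dish, 84 mm diameter, 16 mm tall, origin at its underside
- lensring: bystander: black lens ring, 56 mm diameter, 14 mm tall, origin at its underside
Things that resemble listed ones, but are neither listed nor needed, are in the scene too. Several things look just like the rest: the one meant starts nearest to the robot's base.

How it is judged:
On the way, in this order (a step that is already met when the one before it is completed fails the run):
1. the forked tool is lifted out of its stand (height (world z) of fork above 0.085 m and contact force between fork and the fingers above 1 N), for 0.1 s.
2. the link has popped up at least 8 mm while the tool presses on the bar (z of link in the frame of rest above 0.022 m and contact force between fork and rest above 1 N), for 0.1 s.
At the end, for the whole second after the job is handed in: The link stands popped up in its pocket (origin 22 to 32 mm above the rest's underside, within 5 mm of its place sideways, tilted less than 0.17 rad), the tool is back in its socket (flange within 3 mm of the stand's top, within 6 mm of its centre, tilted less than 0.08 rad), both still (z of link in the frame of rest between 0.022 and 0.032 m and x of link in the frame of rest between -0.005 and 0.005 m and y of link in the frame of rest between 0 and 0.01 m and angle between link's own z axis and vertical below 0.17 rad and z of fork in the frame of stand between 0.047 and 0.053 m and horizontal distance between fork and stand below 0.006 m and angle between fork's own z axis and vertical below 0.08 rad and linear speed of each of fork, link below 0.02 m/s); the robot touches nothing.
It fails at once if the bar is driven onto its stop (pushed more than 9 mm) (value of joint bar above 0.009 m).
It fails at once if the tool presses on the rest or its bar with more than 15 N (contact force between fork and rest above 15 N).
It fails at once if the fingers touch the rest or its bar (contact force between the fingers and rest above 1 N).
It fails at once if the fingers touch the link (contact force between the fingers and link above 1 N).
It fails at once if the jar, the dish or the lens ring is moved by more than 20 mm (distance of any of jar, dish, lensring from where it was at the start of the episode above 0.02 m).
It also fails if it takes over 62 s, if anything falls off the work surface, if the arm or the gripper's body presses on something with over 40 N, if the wrist force passes 120 N, or if a joint passes its speed limit or range.

## Working session

There is one attempt and no reset: what is moved stays moved. The work goes in short steps, Python scripts to look and compute and a tool call to move; the robot and the scene stay as the last step left them, time stands still between calls to the robot, and variables do not carry over. Pictures are saved under pics/ and viewed, and the job is handed in when it is done.

Besides the shell and the picture viewer there is one more tool, called after ">>>" by a JSON object that holds its "name" and its "arguments", one argument or row to a line. servo_tool: Moves the arm, as the interface text tells. Its arguments: {"type":"object","properties":{"increments":{"type":"array"},"squeeze":{"type":"number"}},"required":["increments"]}

```bash
mkdir -p pics
cat > h.py <<'E'
import numpy as np, cv2
from rig import r
def grab(n,f):
    d=r.grab_frame(n); cv2.imwrite(f'pics/{f}.png',d['img']); np.save(f'pics/{f}.npy',{k:d[k] for k in d},allow_pickle=True); return d
E
python3 - <<'E'
from h import *
for n in('side','top'):
    d=grab(n,n+'0'); print({k:d[k] for k in d if k!='img'})
print(r.state(), r.tcp_to_grasp)
E
```

```text
{'fovy': 56.11971686249955, 'cx': 276.68782609587345, 'cy': 211.02739408454462, 'camera_from_world': array([[ 0.99964471, -0.01289773,  0.023326  , -0.55082714],
       [-0.01113385,  0.59307015,  0.8050738 , -0.14180859],
       [-0.02421758, -0.80504748,  0.59271584, -0.96823702],
       [ 0.        ,  0.        ,  0.        ,  1.        ]])}
{'fovy': 51.47962298972188, 'cx': 279.6847969994178, 'cy': 201.7607030378611, 'camera_from_world': array([[-0.00681993, -0.99991203,  0.01137598,  0.15150737],
       [ 0.99486193, -0.00563545,  0.10108403, -0.56602167],
       [-0.10101103,  0.01200691,  0.99481285, -1.37448181],
       [ 0.        ,  0.        ,  0.        ,  1.        ]])}
{'time': 0.1, 'joint_pos': array([ 1.21388771,  0.47772164,  0.02233698,  1.55633282, -0.01148413,
        1.10932704, -0.08311124]), 'qd': array([-3.98404603e-05, -1.94839773e-03,  4.33128584e-04, -2.76148946e-03,
       -2.89754800e-04, -5.02056734e-04,  5.23819369e-04]), 'tau': array([ 4.38118717e-03, -5.97759497e+01,  1.61387924e+00, -2.81950414e+01,
        1.29395377e-02,  5.02920346e-03,  1.66576802e-05]), 'position': array([ 0.16607532, -0.65370029,  0.23042837]), 'tool_rot': array([-3.11569593e+00, -3.89651430e-01,  5.28870362e-04]), 'contact_force': array([-0.24948607, -0.17037909, -0.01529063]), 'torque': array([-0.0687565 , -0.01242407, -0.05223369]), 'gripper_width': 0.08524948289205139} 0.0187
```

View pics/side0.png

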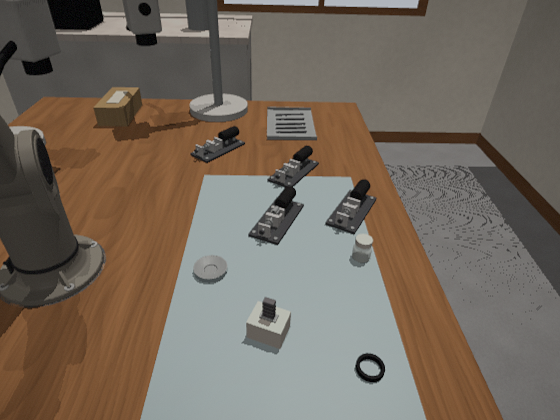

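View pics/top0.png

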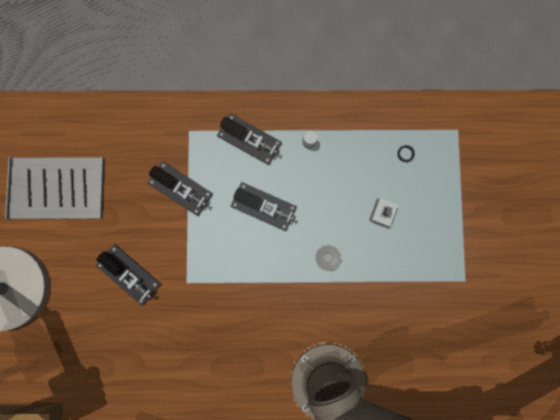

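The side view shows the stand with the fork at (268,322), the four look-alike rests, the dish at (210,269), the jar at (363,248) and the ring at (370,367). In the top view the base is at about (328,380), so the nearest rest is the one at (265,206). The stand is at (385,212).

Run:
```python
import cv2,numpy as np
t=cv2.imread('pics/top0.png');s=cv2.imread('pics/side0.png')
def c(i,x,y,w,h,k,f): cv2.imwrite('pics/'+f+'.png',cv2.resize(i[y:y+h,x:x+w],None,fx=k,fy=k,interpolation=cv2.INTER_CUBIC))
c(t,225,175,80,60,10,'tr');c(t,365,190,40,45,12,'ts');c(s,240,180,70,65,9,'sr');c(s,240,290,60,60,9,'ss')
```

```text
(no output)
```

View pics/tr.png

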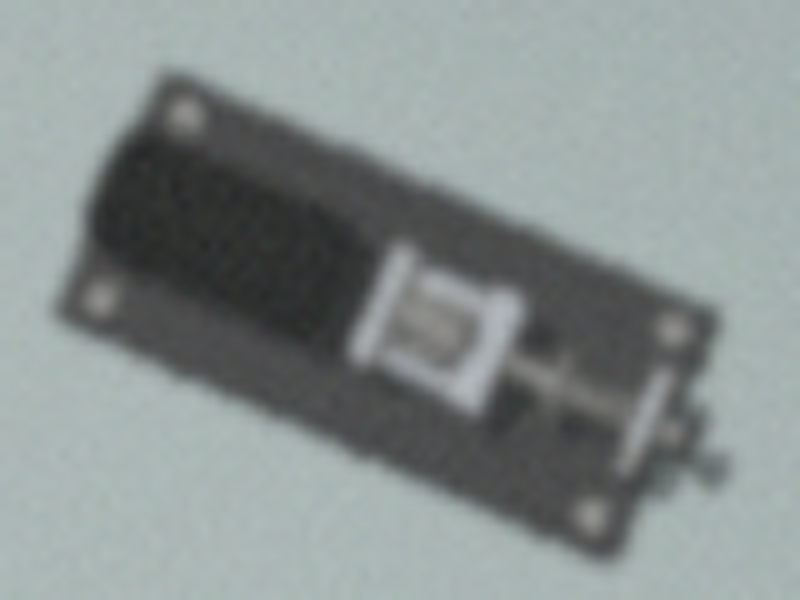

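View pics/ts.png

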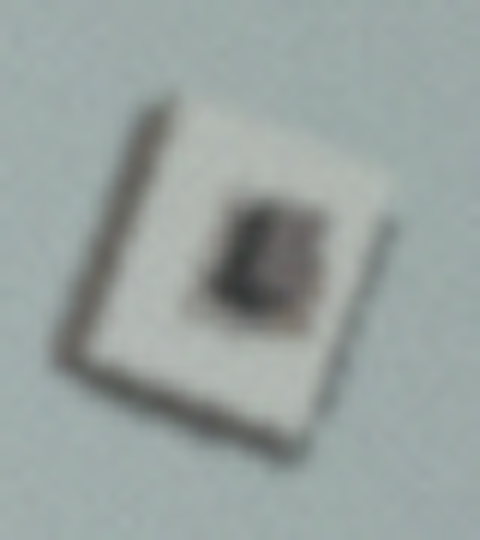

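View pics/sr.png

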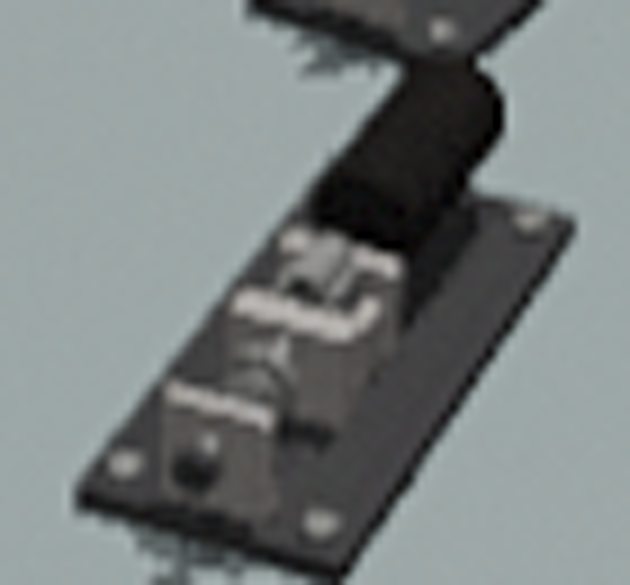

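View pics/ss.png

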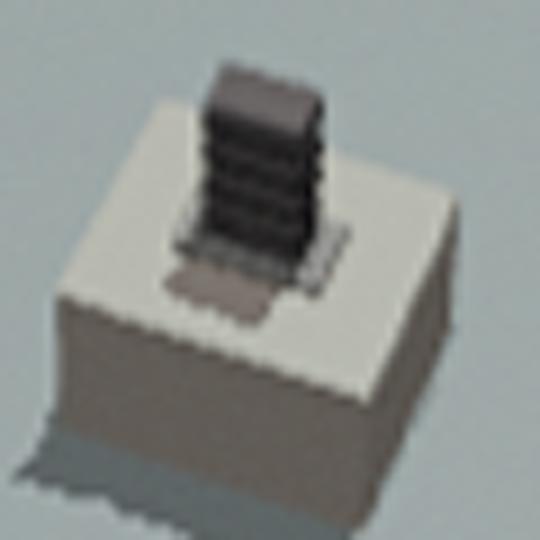

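```bash
cat >> h.py <<'E'
def proj(d,P):
    M=d['camera_from_world'];q=(M[:3,:3]@np.atleast_2d(P).T).T+M[:3,3]
    f=210/np.tan(np.radians(d['fovy']/2))
    return np.c_[d['cx']+f*q[:,0]/-q[:,2], d['cy']+f*q[:,1]/q[:,2]]
def Rz(a): c,s=np.cos(a),np.sin(a); return np.array([[c,-s,0],[s,c,0],[0,0,1]])
from scipy.optimize import least_squares
def fit(obs,x0,z=0):  # obs: list (d, uv, Plocal mm)
    def F(p):
        o=[]
        for d,uv,P in obs:
            o.append(proj(d,Rz(p[2])@(np.array(P)/1000)+[p[0],p[1],z])[0]-uv)
        return np.ravel(o)
    s=least_squares(F,x0,loss='soft_l1'); return s.x,F(s.x).reshape(-1,2)
def load(f): return np.load(f'pics/{f}.npy',allow_pickle=True).item()
def un(p,o,k): return (np.array(p)+.5)/k-.5+np.array(o)
E
cat > a.py <<'E'
from h import *
T=load('top0');S=load('side0')
np.set_printoptions(precision=4,suppress=True)
t=lambda p:un(p,(225,175),10); s=lambda p:un(p,(240,180),9)
rt=[(T,t(p),P) for p,P in [((170,72),(45,122,10)),((58,312),(-45,122,10)),((718,315),(45,-78,10)),((612,560),(-45,-78,10)),((645,425),(0,-69,50))]]
rs=[(S,s(p),P) for p,P in [((78,497),(-45,-78,10)),((345,578),(45,-78,10)),((577,222),(45,122,10)),((220,403),(0,-69,50)),((295,312),(0,-14,46)),((342,252),(0,22,46))]]
x0=(0.55,0.2,-.35)
for o in (rt,rs,rt+rs):
    x,e=fit(o,x0);print('rest',x,'\n',e)
t=lambda p:un(p,(365,190),12); s=lambda p:un(p,(240,290),9)
st=[(T,t(p),P) for p,P in [((172,95),(37.5,30,50)),((392,180),(37.5,-30,50)),((308,430),(-37.5,-30,50)),((85,362),(-37.5,30,50))]]
ss=[(S,s(p),P) for p,P in [((165,100),(-37.5,30,50)),((458,200),(37.5,30,50)),((372,400),(37.5,-30,50)),((58,295),(-37.5,-30,50))]]
for o in (st,ss,st+ss):
    x,e=fit(o,(.55,-.15,-.3));print('stand',x,'\n',e)
fs=[(S,s(p),P) for p,P in [((222,65),(-12,7,100)),((322,98),(12,7,100)),((310,135),(12,-7,100)),((205,108),(-12,-7,100))]]
x,e=fit(fs,(.55,-.15,-.3));print('fork',x,'\n',e)
E
python3 a.py
```

```text
rest [ 0.5459  0.1809 -0.4298] 
 [[-0.2874 -0.6994]
 [-0.6788  0.2592]
 [ 0.7051  0.036 ]
 [ 0.0072  0.7595]
 [ 0.2563 -0.3528]]
rest [ 0.546   0.1814 -0.4177] 
 [[-0.4826 -0.7407]
 [ 0.1345 -0.67  ]
 [ 0.0677 -0.4361]
 [ 0.1444  0.6816]
 [ 0.1049  0.7118]
 [-0.0144  0.4568]]
rest [ 0.5461  0.1811 -0.4243] 
 [[-0.4988 -0.607 ]
 [-0.7544  0.4144]
 [ 0.6297 -0.1751]
 [ 0.0704  0.6081]
 [ 0.2436 -0.5251]
 [-0.597  -0.786 ]
 [-0.0752 -0.5842]
 [ 0.299  -0.2633]
 [-0.0024  0.7052]
 [ 0.085   0.7672]
 [ 0.0444  0.5306]]
stand [ 0.5311 -0.1837 -0.3444] 
 [[ 0.2785  0.0462]
 [-0.1352 -0.7975]
 [-0.3621  0.6545]
 [ 0.2121  0.0256]]
stand [ 0.5313 -0.1829 -0.382 ] 
 [[-0.1794  0.16  ]
 [ 0.5216 -0.2877]
 [-0.1377  0.1413]
 [-0.1418 -0.0617]]
stand [ 0.5312 -0.1832 -0.3706] 
 [[ 0.4681 -0.1025]
 [-0.1032 -0.4833]
 [-0.9194  0.7576]
 [-0.1846 -0.3387]
 [-0.4709  0.3593]
 [ 0.3763 -0.3816]
 [ 0.037   0.1455]
 [-0.1472  0.2651]]
fork [ 0.5312 -0.1839 -0.3172] 
 [[ 0.1186 -0.0961]
 [ 0.5351 -0.7779]
 [-0.3007  0.3971]
 [-0.3079  0.3328]]
```

```bash
cat >> h.py <<'E'
def box(x0,x1,y0,y1,z0,z1):
    C=np.array([[x,y,z] for z in(z0,z1) for x,y in((x0,y0),(x1,y0),(x1,y1),(x0,y1))],float)
    return C,[(i,(i+1)%4) for i in range(4)]+[(4+i,4+(i+1)%4) for i in range(4)]+[(i,i+4) for i in range(4)]
REST=[box(-45,45,-78,122,0,10),box(-20,20,-20,-8,45.9,46),box(-20,20,18,26,45.9,46),box(-4,4,-66,-20,36,36.1),box(-10,10,-72,-66,49.9,50)]
STAND=[box(-37.5,37.5,-30,30,0,50)]
FORK=[box(-12,12,-7,7,4,50),box(-18,18,-10,10,0,4)]
def overlay(d,items,x,y,w,h,k,f):
    im=cv2.resize(d['img'][y:y+h,x:x+w],None,fx=k,fy=k,interpolation=cv2.INTER_CUBIC)
    for boxes,p,z,col in items:
        for C,E in boxes:
            uv=proj(d,(Rz(p[2])@(C/1000).T).T+[p[0],p[1],z]); uv=((uv-[x,y]+.5)*k-.5)
            for a,b in E: cv2.line(im,tuple(int(v*8) for v in uv[a]),tuple(int(v*8) for v in uv[b]),col,1,cv2.LINE_AA,3)
    cv2.imwrite(f'pics/{f}.png',im)
E
python3 - <<'E'
from h import *
T=load('top0');S=load('side0')
R=(.546,.1812,-.4243);P=(.5312,-.1832,-.365);F=(.5312,-.1835,-.345)
overlay(T,[(REST,R,0,(0,255,0))],225,175,80,60,10,'o1')
overlay(S,[(REST,R,0,(0,255,0))],240,180,70,65,9,'o2')
a=[(STAND,P,0,(0,255,0)),(FORK,F,.05,(0,0,255))]
overlay(T,a,365,190,40,45,12,'o3');overlay(S,a,240,290,60,60,9,'o4')
A=[cv2.imread(f'pics/o{i}.png') for i in(1,2,3,4)]
E
```

```text
(no output)
```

View pics/o1.png

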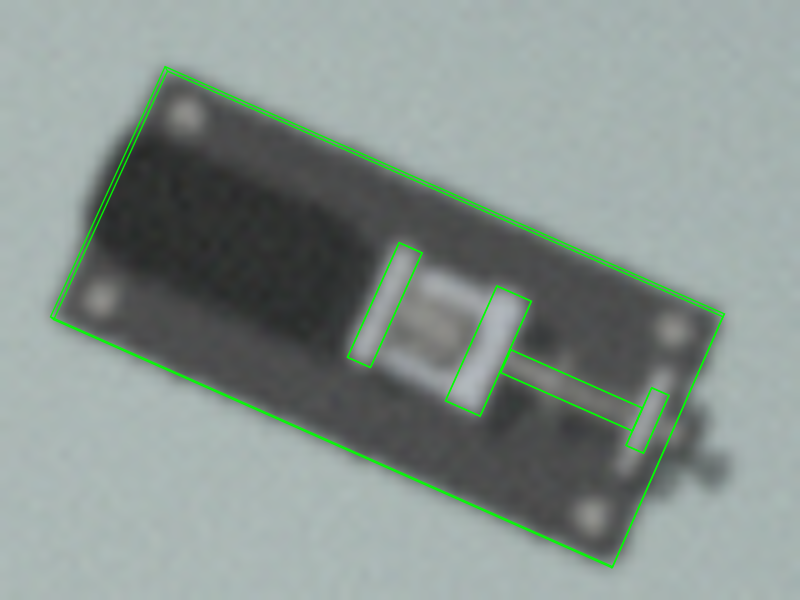

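View pics/o2.png

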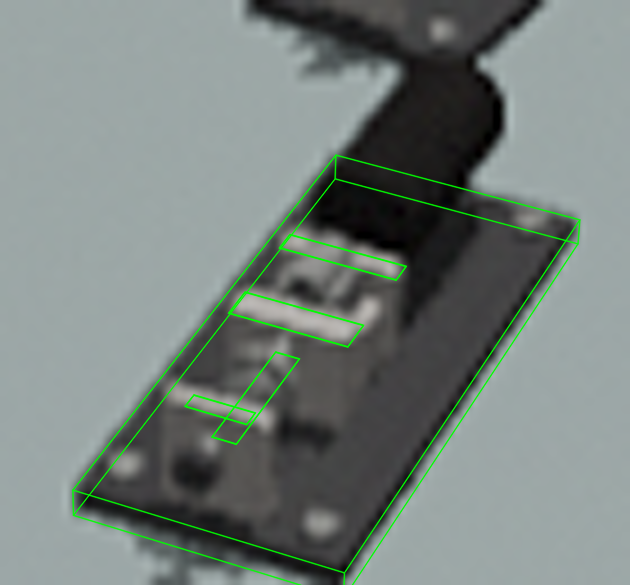

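View pics/o3.png

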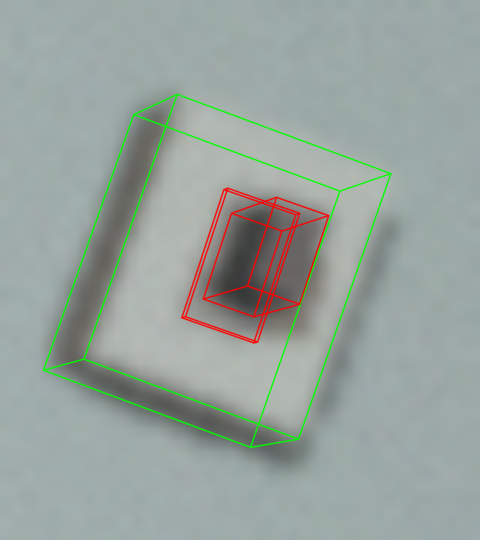

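View pics/o4.png

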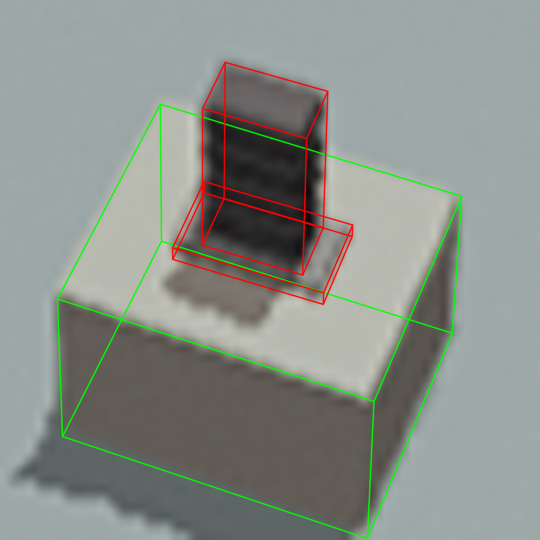

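```bash
cat >> h.py <<'E'
from scipy.spatial.transform import Rotation as Ro
np.set_printoptions(precision=4,suppress=True)
def goto(tgt,yaw=None):
    s=r.state();R=Ro.from_rotvec(s['tool_rot']).as_matrix()
    print('t',s['time'],'pos',s['position'],'F',s['contact_force'],'w',s['gripper_width'],'q7',s['joint_pos'][6])
    y=np.arctan2(R[1,0],R[0,0]);print('yaw',y,'tilt',R[:,2])
    print('shift mm',R.T@(np.array(tgt)-s['position'])*1000)
    if yaw is not None:print('turn deg',-np.degrees((yaw-y+np.pi)%(2*np.pi)-np.pi))
E
python3 -c "
from h import *
goto((.5312,-.1835,.17),-.345)"
```

```text
t 0.1 pos [ 0.1661 -0.6537  0.2304] F [-0.2495 -0.1704 -0.0153] w 0.08524948289205139 q7 -0.08311124296119354
yaw 0.24882982980924784 tilt [-0.0005  0.0016 -1.    ]
shift mm [ 469.6835 -365.699    60.9716]
turn deg 34.02394299704187
```

>>> {"name": "servo_tool", "arguments": {
  "increments": [
    [[40, 0, 0, 0, 0.06]]
  ]
}}

```text
time: 0.18
position: [0.1953, -0.6471, 0.2308]
tool_rot: [3.12, 0.368, -0.012]
contact_force: [-2.0, -1.1, -0.9]
gripper_width: 0.0753
```

I typed millimetres instead of metres in that row. The per-row limit clipped it to about 30 mm of free motion, so nothing was harmed. I'll recompute before moving on.

```bash
python3 -c "
from h import *
goto((.5312,-.1835,.17),-.345)"
```

```text
t 0.1833 pos [ 0.1953 -0.6471  0.2308] F [-2.0097 -1.0635 -0.9231] w 0.07534154474799866 q7 -0.14809219749429955
yaw 0.23482549678801246 tilt [-0.0075 -0.0013 -1.    ]
shift mm [ 435.0256 -372.649    57.7027]
turn deg 33.22155382002939
```

>>> {"name": "servo_tool", "arguments": {
  "increments": [
    [[0.03, -0.025, 0.004, 2, 0.06], [0.06, -0.05, 0.008, 5, 0.06], [0.09, -0.075, 0.012, 8, 0.06], [0.12, -0.1, 0.016, 11, 0.06], [0.15, -0.125, 0.02, 14, 0.06], [0.18, -0.15, 0.024, 17, 0.06], [0.21, -0.175, 0.028, 20, 0.06], [0.24, -0.2, 0.032, 23, 0.06], [0.27, -0.225, 0.036, 26, 0.06], [0.3, -0.25, 0.04, 29, 0.06], [0.33, -0.28, 0.044, 32, 0.06], [0.36, -0.305, 0.048, 33, 0.06], [0.39, -0.33, 0.052, 33, 0.06], [0.415, -0.355, 0.055, 33, 0.06], [0.425, -0.37, 0.057, 33, 0.06], [0.425, -0.37, 0.057, 33, 0.06], [0.425, -0.37, 0.057, 33, 0.06], [0.425, -0.37, 0.057, 33, 0.06]]
  ]
}}

```text
time: 1.68
position: [0.5267, -0.1819, 0.1741]
tool_rot: [3.099, -0.513, -0.001]
contact_force: [0.1, -0.8, 0.4]
gripper_width: 0.0605
```

```bash
python3 -c "
from h import *
goto((.5312,-.1835,.066),-.345)
grab('side','side1')"
```

```text
t 1.6833 pos [ 0.5267 -0.1819  0.1741] F [ 0.1451 -0.7968  0.389 ] w 0.06051491407301858 q7 -1.7168264879617858
yaw -0.328360080318613 tilt [-0.0009 -0.0006 -1.    ]
shift mm [  4.8494  -0.0054 108.0941]
turn deg 0.9533971691801553
```

View pics/side1.png

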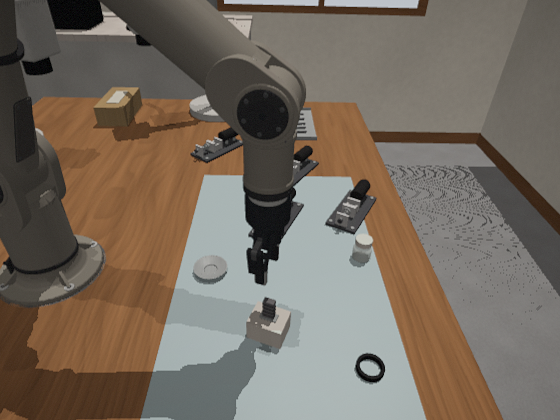

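The gripper is open above the fork, whose top is at (269,302), and the path down is clear.

>>> {"name": "servo_tool", "arguments": {
  "increments": [
    [[0.005, 0, 0.02, 1, 0.06], [0.005, 0, 0.045, 1, 0.06], [0.005, 0, 0.07, 1, 0.06], [0.005, 0, 0.09, 1, 0.06], [0.005, 0, 0.102, 1, 0.06], [0.005, 0, 0.108, 1, 0.06], [0.005, 0, 0.108, 1, 0.05], [0.005, 0, 0.108, 1, 0.04], [0.005, 0, 0.108, 1, 0.03], [0.005, 0, 0.108, 1, 0.022]]
  ],
  "squeeze": 40
}}

```text
time: 2.57
position: [0.533, -0.1827, 0.0675]
tool_rot: [3.095, -0.539, 0.003]
contact_force: [-0.2, 0.6, 0.6]
gripper_width: 0.0225
```

```bash
python3 -c "
from h import *
goto((.5312,-.1835,.066),-.345)
d=grab('side','side2')
cv2.imwrite('pics/c2.png',cv2.resize(d['img'][220:350,220:320],None,fx=6,fy=6,interpolation=2)[:600+180])
d=grab('top','top2')
cv2.imwrite('pics/c2t.png',cv2.resize(d['img'][180:250,340:430],None,fx=8,fy=8,interpolation=2))
"
```

```text
t 2.5667 pos [ 0.533  -0.1827  0.0675] F [-0.2472  0.5554  0.5521] w 0.02253137921915581 q7 -1.7529003423797413
yaw -0.34487752213597245 tilt [ 0.0022 -0.0006 -1.    ]
shift mm [-1.4346  1.3994  1.5355]
turn deg 0.007017464692560763
```

View pics/c2.png

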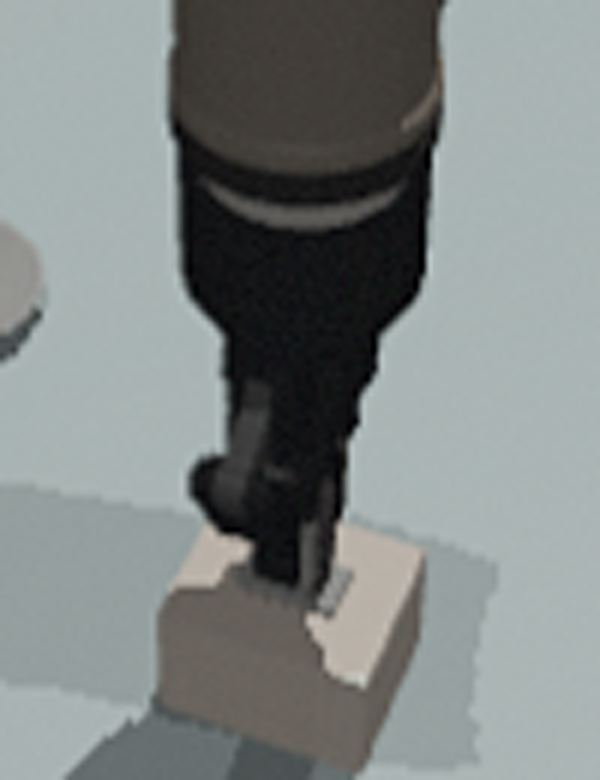

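The fingers straddle the handle just above the flange. Closing now.

>>> {"name": "servo_tool", "arguments": {
  "increments": [
    [[-0.001, 0.001, 0.001, 0, 0.019], [-0.001, 0.001, 0.001, 0, 0.017], [-0.001, 0.001, 0.001, 0, 0.015], [-0.001, 0.001, 0.001, 0, 0.013], [-0.001, 0.001, 0.001, 0, 0.01], [-0.001, 0.001, 0.001, 0, 0.008], [-0.001, 0.001, 0.001, 0, 0.008]]
  ],
  "squeeze": 50
}}

```text
time: 3.25
position: [0.5309, -0.1831, 0.0655]
tool_rot: [3.095, -0.539, 0.0]
contact_force: [-2.3, -0.1, 4.6]
gripper_width: 0.0135
```

```bash
python3 -c "
from h import *
goto((.5312,-.1835,.066),-.345)
"
```

```text
t 3.25 pos [ 0.5309 -0.1831  0.0655] F [-2.3022 -0.1289  4.557 ] w 0.013542854467650758 q7 -1.7516217698122705
yaw -0.34480965909348305 tilt [ 0.     -0.0002 -1.    ]
shift mm [ 0.4607  0.2566 -0.5219]
turn deg 0.010905730612126852
```

>>> {"name": "servo_tool", "arguments": {
  "increments": [
    [[0, 0, -0.005, 0, 0.006], [0, 0, -0.015, 0, 0.006], [0, 0, -0.03, 0, 0.006], [0, 0, -0.05, 0, 0.006], [0, 0, -0.075, 0, 0.006], [0, 0, -0.095, 0, 0.006], [0, 0, -0.1, 0, 0.006], [0, 0, -0.1, 0, 0.006], [0, 0, -0.1, 0, 0.006]]
  ]
}}

```text
time: 4.0
position: [0.5306, -0.1828, 0.165]
tool_rot: [-3.095, 0.539, 0.0]
contact_force: [-0.1, -0.8, -0.7]
gripper_width: 0.0134
```

```bash
python3 -c "
from h import *
R=np.array((.546,.1812));a=-.4243
g=R+(Rz(a)@[0,-.026,0])[:2];print(g)
goto((*g,.1655),a)
d=grab('side','side3')
cv2.imwrite('pics/c3.png',cv2.resize(d['img'][190:340,210:330],None,fx=5,fy=5,interpolation=2))
"
```

```text
[0.5353 0.1575]
t 4.0 pos [ 0.5306 -0.1828  0.165 ] F [-0.0875 -0.7724 -0.6722] w 0.013413779275098063 q7 -1.7327091555510414
yaw -0.3445313797924894 tilt [-0.0001  0.0001 -1.    ]
shift mm [-110.4913 -321.8707   -0.4343]
turn deg 4.570405275472338
```

View pics/c3.png

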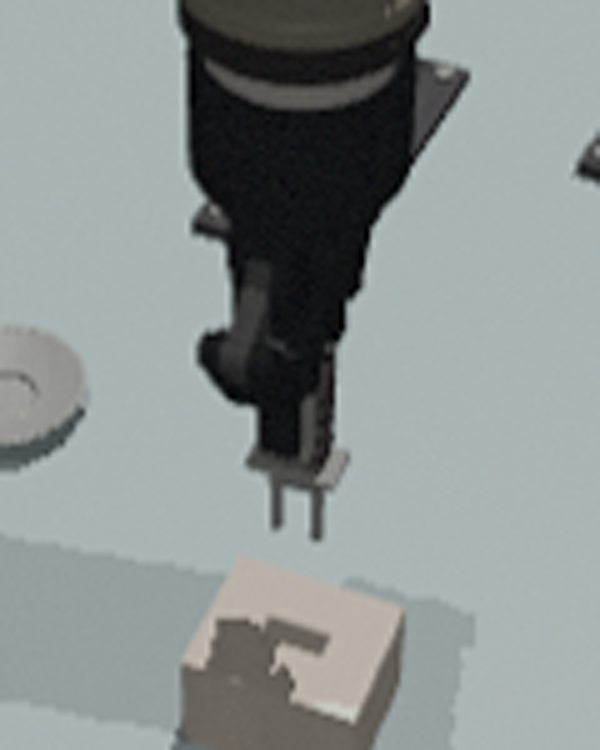

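The fork is out of its stand, with the prong ends in the crop at (277,528) and (317,538). Carrying it above the gap.

>>> {"name": "servo_tool", "arguments": {
  "increments": [
    [[-0.005, -0.015, 0, 0, 0.006], [-0.014, -0.04, 0, 1, 0.006], [-0.024, -0.07, 0, 2, 0.006], [-0.036, -0.105, 0, 3, 0.006], [-0.048, -0.14, 0, 4, 0.006], [-0.06, -0.175, 0, 4.6, 0.006], [-0.072, -0.21, 0, 4.6, 0.006], [-0.084, -0.245, 0, 4.6, 0.006], [-0.095, -0.277, 0, 4.6, 0.006], [-0.104, -0.302, 0, 4.6, 0.006], [-0.108, -0.316, 0, 4.6, 0.006], [-0.1105, -0.322, 0, 4.6, 0.006], [-0.1105, -0.322, 0, 4.6, 0.006], [-0.1105, -0.322, 0, 4.6, 0.006], [-0.1105, -0.322, 0, 4.6, 0.006], [-0.1105, -0.322, 0, 4.6, 0.006]]
  ]
}}

```text
time: 5.38
position: [0.5357, 0.1555, 0.165]
tool_rot: [3.069, -0.666, -0.0]
contact_force: [-1.0, 0.5, -1.3]
gripper_width: 0.0134
```

```bash
python3 -c "
from h import *
goto((.5353,.1575,.1255),-.4243)
d=grab('side','side4')
cv2.imwrite('pics/c4.png',cv2.resize(d['img'][150:250,230:310],None,fx=6,fy=6,interpolation=2))
d=grab('top','top4')
cv2.imwrite('pics/c4t.png',cv2.resize(d['img'][170:240,220:310],None,fx=8,fy=8,interpolation=2))
"
```

```text
t 5.3833 pos [0.5357 0.1555 0.165 ] F [-0.9793  0.5257 -1.3446] w 0.013395418176047396 q7 -2.476493881880706
yaw -0.42757907788993593 tilt [-0.0005 -0.001  -1.    ]
shift mm [-1.224  -1.709  39.4759]
turn deg -0.18787732378798863
```

View pics/c4.png

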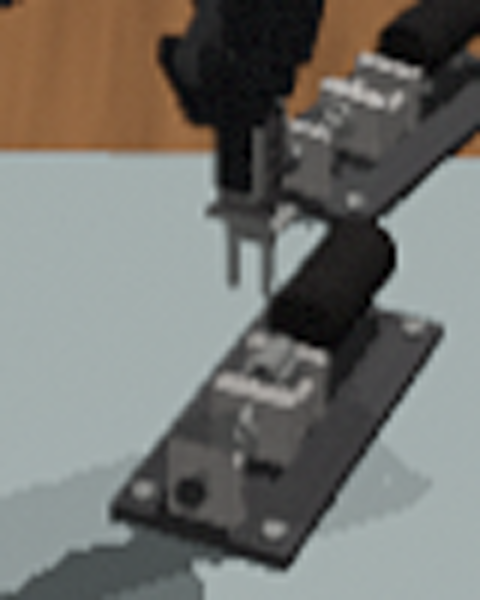

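View pics/c4t.png

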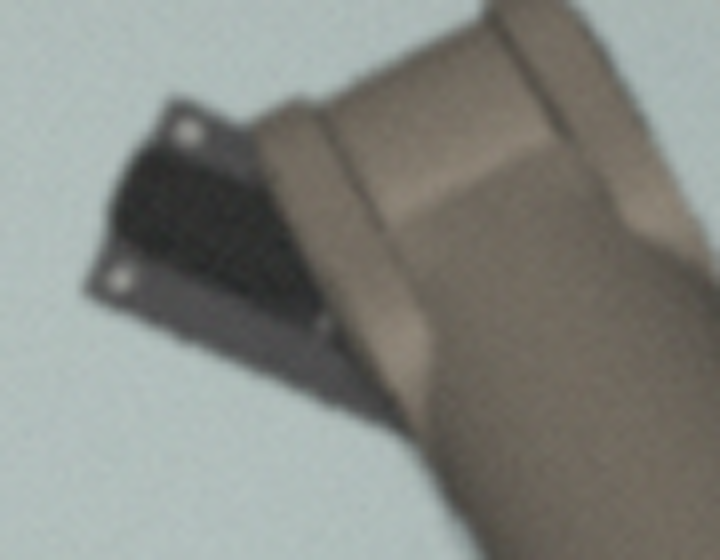

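```bash
python3 -c "
from h import *
for f,obs,o,k in(('side4',[(233,287),(268,295)],(230,150),6),('side3',[(277,528),(317,539)],(210,190),5)):
    d=load(f);
    p=np.array([.5357,.1555,.165]) if f=='side4' else np.array([.5306,-.1828,.165]);a=-.4276 if f=='side4' else -.3445
    P=np.array([p+Rz(a)@[sx*.00825,-.0025*0,0]-[0,0,.0555] for sx in(-1,1)])
    print(proj(d,P)-np.array([un(q,o,k) for q in obs]))
d=load('side4');p=np.array([.5353,.1575,.05])
print(proj(d,p+np.diag([.001]*3))-proj(d,p))
M=d['camera_from_world']
"
```

```text
[[-0.15    0.5107]
 [-0.3001  0.7147]]
[[-0.2177  0.7603]
 [-0.2701  0.8018]]
[[ 0.3653  0.004 ]
 [-0.0002 -0.2204]
 [ 0.0052 -0.2914]]
```

>>> {"name": "servo_tool", "arguments": {
  "increments": [
    [[-0.001, -0.001, 0.01, 0, 0.006], [-0.002, -0.002, 0.025, 0, 0.006], [-0.002, -0.002, 0.04, 0, 0.006], [-0.002, -0.002, 0.05, 0, 0.006], [-0.002, -0.002, 0.0545, 0, 0.006], [-0.002, -0.002, 0.0545, 0, 0.006], [-0.002, -0.002, 0.0545, 0, 0.006], [-0.002, -0.002, 0.0545, 0, 0.006]]
  ]
}}

```text
time: 6.15
position: [0.5352, 0.1603, 0.1115]
tool_rot: [-3.07, 0.663, -0.002]
contact_force: [0.3, -0.5, -1.7]
gripper_width: 0.0134
```

```bash
python3 -c "
from h import *
goto((.5347,.1575,.0795),-.4243)
d=grab('side','side5')
cv2.imwrite('pics/c5.png',cv2.resize(d['img'][180:240,245:295],None,fx=10,fy=10,interpolation=2))
"
```

```text
t 6.15 pos [0.5352 0.1603 0.1115] F [ 0.2687 -0.4566 -1.6701] w 0.013436633398111469 q7 -2.502296265930177
yaw -0.4250795128484678 tilt [ 0.0012  0.0004 -1.    ]
shift mm [ 0.6179  2.7586 31.9503]
turn deg -0.044662796293424574
```

View pics/c5.png

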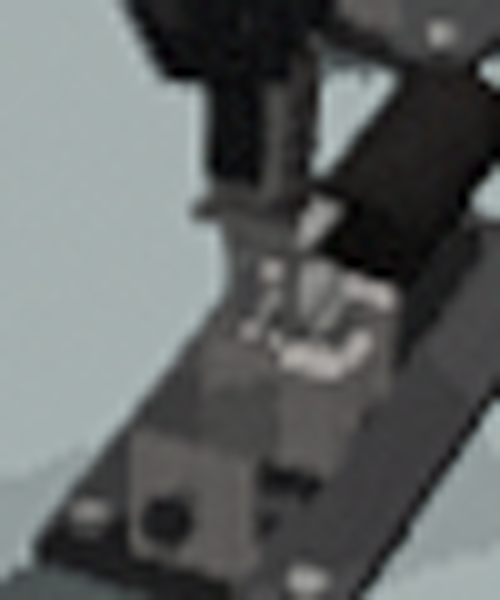

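>>> {"name": "servo_tool", "arguments": {
  "increments": [
    [[0.0003, 0.0015, 0.002, 0, 0.006], [0.0006, 0.0028, 0.006, 0, 0.006], [0.0006, 0.0028, 0.01, 0, 0.006], [0.0006, 0.0028, 0.01, 0, 0.006], [0.0006, 0.0028, 0.01, 0, 0.006], [0.0006, 0.0028, 0.01, 0, 0.006]]
  ]
}}

```text
time: 6.7
position: [0.534, 0.1574, 0.1007]
tool_rot: [3.071, -0.662, -0.0]
contact_force: [-0.6, -0.8, -1.3]
gripper_width: 0.0135
```

```bash
cat > v.py <<'E'
import sys
from h import *
goto((.5347,.1575,.0795),-.4243)
f=sys.argv[1]
d=grab('side','side'+f)
c=d['img'][185:240,245:295].astype(float)
c=np.clip((c/255)**.6*255*1.05,0,255).astype(np.uint8)
cv2.imwrite(f'pics/c{f}.png',cv2.resize(c,None,fx=10,fy=10,interpolation=2))
E
python3 v.py 6
```

```text
t 6.7 pos [0.534  0.1574 0.1007] F [-0.6069 -0.7971 -1.2848] w 0.0134881763371938 q7 -2.5018273083092692
yaw -0.4248619019486322 tilt [-0.0001 -0.     -1.    ]
shift mm [ 0.538  -0.405  21.2311]
turn deg -0.032194610156792536
```

View pics/c6.png

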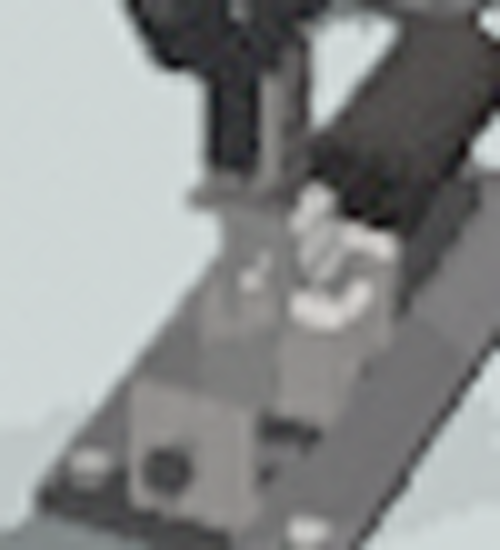

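>>> {"name": "servo_tool", "arguments": {
  "increments": [
    [[0.0005, 0, 0.002, 0, 0.006], [0.0005, 0, 0.004, 0, 0.006], [0.0005, 0, 0.005, 0, 0.006], [0.0005, 0, 0.006, 0, 0.006], [0.0005, 0, 0.0065, 0, 0.006], [0.0005, 0, 0.007, 0, 0.006]]
  ]
}}

```text
time: 7.25
position: [0.5345, 0.1571, 0.0937]
tool_rot: [3.071, -0.662, -0.0]
contact_force: [0.4, 0.0, -0.2]
gripper_width: 0.0133
```

>>> {"name": "servo_tool", "arguments": {
  "increments": [
    [[0, 0, 0.001, 0, 0.006], [0, 0, 0.0015, 0, 0.006], [0, 0, 0.002, 0, 0.006], [0, 0, 0.002, 0, 0.006]]
  ]
}}

```text
time: 7.58
position: [0.5345, 0.1571, 0.0917]
tool_rot: [3.071, -0.662, -0.0]
contact_force: [0.5, -0.7, -1.0]
gripper_width: 0.0131
```

```bash
python3 v.py 7
```

```text
t 7.5833 pos [0.5345 0.1571 0.0917] F [ 0.4793 -0.6623 -0.9806] w 0.013083750114730161 q7 -2.504767915487677
yaw -0.42493847438966287 tilt [-0.0001 -0.0001 -1.    ]
shift mm [ 0.0468 -0.4879 12.1949]
turn deg -0.036581887854882436
```

View pics/c7.png

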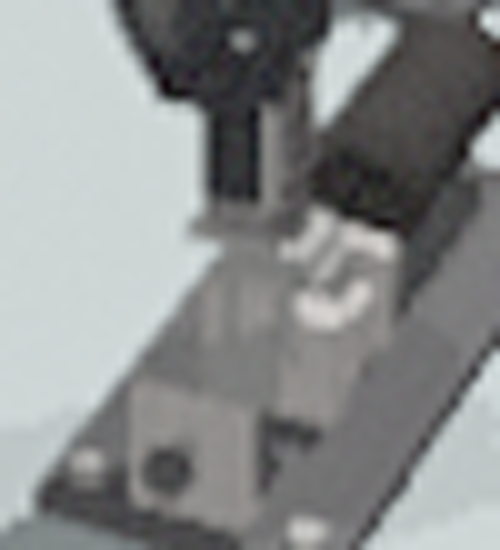

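The prongs are down to the bar axis (z of about 36) with no contact force, so they straddle the bar. Continuing down to the working depth.

>>> {"name": "servo_tool", "arguments": {
  "increments": [
    [[0, 0, 0.0015, 0, 0.006], [0, 0, 0.003, 0, 0.006], [0, 0, 0.0045, 0, 0.006], [0, 0, 0.0055, 0, 0.006], [0, 0, 0.006, 0, 0.006]]
  ]
}}

```text
time: 8.05
position: [0.5344, 0.157, 0.0855]
tool_rot: [3.071, -0.662, -0.0]
contact_force: [-0.0, -0.5, -1.7]
gripper_width: 0.0134
```

>>> {"name": "servo_tool", "arguments": {
  "increments": [
    [[0, 0, 0.0015, 0, 0.006], [0, 0, 0.003, 0, 0.006], [0, 0, 0.004, 0, 0.006], [0, 0, 0.005, 0, 0.006], [0, 0, 0.0055, 0, 0.006], [0, 0, 0.0055, 0, 0.006]]
  ]
}}

```text
time: 8.55
position: [0.5344, 0.1571, 0.0802]
tool_rot: [3.071, -0.662, -0.0]
contact_force: [-0.8, -0.3, -1.0]
gripper_width: 0.0138
```

```bash
python3 v.py 8
```

```text
t 8.55 pos [0.5344 0.1571 0.0802] F [-0.7551 -0.2785 -0.9881] w 0.01381989128539506 q7 -2.5094455302066527
yaw -0.42491715294873 tilt [-0.0002 -0.0001 -1.    ]
shift mm [ 0.0679 -0.5096  0.6673]
turn deg -0.03536025927629501
```

View pics/c8.png

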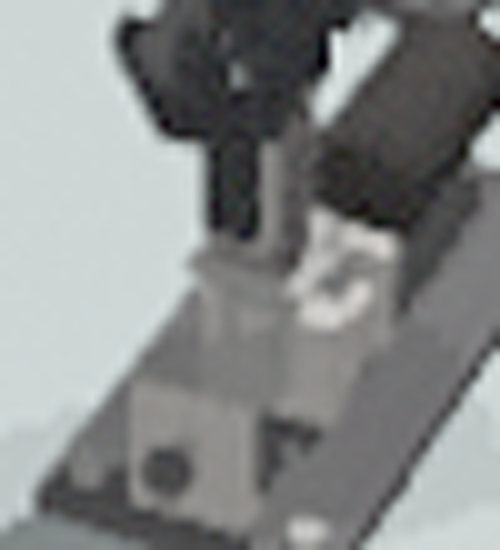

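```bash
cat > m.py <<'E'
import sys
from h import *
F=[];T=[];P=[]
for i in range(int(sys.argv[1])):
    d=r.grab_frame('side'); s=r.state(); F.append(s['contact_force']);T.append(s['torque']);P.append(s['position'])
a=-.4243;ey=np.array([-np.sin(a),np.cos(a),0]);ex=np.array([np.cos(a),np.sin(a),0])
F=np.array(F);p=np.mean(P,0);T=np.mean(T,0)
q=p-[.546,.1812,0]
print('t',s['time'],'F ry',(F@ey).mean(),'+-',(F@ey).std(),'rx',(F@ex).mean(),'z',F[:,2].mean(),'M rx',T@ex,'ry',T@ey,'| rest xy mm',q@ex*1000,q@ey*1000,'z',p[2]*1000)
if len(sys.argv)>2:
    f=sys.argv[2];c=d['img'][185:240,245:295].astype(float)
    np.save(f'pics/side{f}.npy',d)
    c=np.clip((c/255)**.6*255*1.05,0,255).astype(np.uint8)
    cv2.imwrite(f'pics/c{f}.png',cv2.resize(c,None,fx=10,fy=10,interpolation=2))
E
python3 m.py 6
```

```text
t 8.9 F ry -0.2485308612098145 +- 0.431010652727301 rx 0.0879123509466219 z -1.121552236229687 M rx -0.0046998758338135825 ry -0.007433537370656982 | rest xy mm -0.520951659430485 -26.654737029789633 z 80.35589540010675
```

>>> {"name": "servo_tool", "arguments": {
  "increments": [
    [[0, 0.001, 0, 0, 0.006], [0, 0.002, 0, 0, 0.006], [0, 0.002, 0, 0, 0.006]]
  ]
}}

```text
time: 9.15
position: [0.5336, 0.1549, 0.0803]
tool_rot: [3.071, -0.663, -0.0]
contact_force: [0.1, -0.1, -0.3]
gripper_width: 0.0137
```

```bash
python3 m.py 5
```

```text
t 9.4 F ry -0.023829241099706976 +- 0.2821444585563722 rx 0.015518027983378136 z -0.7758876246916369 M rx -0.005857982599709053 ry -0.003538049013944634 | rest xy mm -0.5251229505744452 -28.7397435144756 z 80.31076126142243
```

>>> {"name": "servo_tool", "arguments": {
  "increments": [
    [[0, 0.0005, 0, 0, 0.006], [0, 0.001, 0, 0, 0.006], [0, 0.001, 0, 0, 0.006]]
  ]
}}

```text
time: 9.65
position: [0.5332, 0.1542, 0.0803]
tool_rot: [3.071, -0.663, -0.0]
contact_force: [-0.6, -0.5, -0.2]
gripper_width: 0.0135
```

```bash
python3 m.py 5
```

```text
t 9.9 F ry 0.17289135715416784 +- 0.6088561825409853 rx 0.31435592083306246 z -0.5193580938715813 M rx 0.00154250604874885 ry -0.009301998504565173 | rest xy mm -0.5360174610470567 -29.693596035865475 z 80.303799776831
```

>>> {"name": "servo_tool", "arguments": {
  "increments": [
    [[0, 0.0005, 0, 0, 0.006], [0, 0.001, 0, 0, 0.006], [0, 0.001, 0, 0, 0.006]]
  ]
}}

```text
time: 10.15
position: [0.5328, 0.1533, 0.0803]
tool_rot: [3.071, -0.663, -0.0]
contact_force: [0.3, 0.7, -0.4]
gripper_width: 0.0136
```

```bash
python3 m.py 4
```

```text
t 10.35 F ry -0.05790910273808586 +- 0.6418711040274181 rx -0.3467534506096102 z -0.6922142922502083 M rx -0.033807835543316025 ry -0.002218861409808754 | rest xy mm -0.5354928421955858 -30.718211398106284 z 80.30710368593964
```

>>> {"name": "servo_tool", "arguments": {
  "increments": [
    [[0, 0.0005, 0, 0, 0.006], [0, 0.001, 0, 0, 0.006], [0, 0.001, 0, 0, 0.006]]
  ]
}}

```text
time: 10.6
position: [0.5324, 0.1524, 0.0803]
tool_rot: [3.071, -0.663, -0.0]
contact_force: [0.0, 0.2, -1.0]
gripper_width: 0.0132
```

```bash
python3 m.py 4
```

```text
t 10.8 F ry 0.1622191008494407 +- 0.23475656882270943 rx -0.18856013645546066 z -0.7737343722087175 M rx 0.005722559924924443 ry -0.00712845040137504 | rest xy mm -0.5469358839789484 -31.71190438761365 z 80.307522524493
```

>>> {"name": "servo_tool", "arguments": {
  "increments": [
    [[0, 0.0005, 0, 0, 0.006], [0, 0.001, 0, 0, 0.006], [0, 0.001, 0, 0, 0.006]]
  ]
}}

```text
time: 11.05
position: [0.532, 0.1515, 0.0803]
tool_rot: [3.071, -0.663, -0.0]
contact_force: [-0.2, -0.0, -0.8]
gripper_width: 0.0136
```

```bash
python3 m.py 4
```

```text
t 11.25 F ry -0.13881732478618633 +- 0.5868499445680389 rx 0.16940730046505822 z -0.9024344860915627 M rx 0.017047318723145296 ry -0.004586585271853467 | rest xy mm -0.5446422049424124 -32.71340496642441 z 80.29957853967457
```

>>> {"name": "servo_tool", "arguments": {
  "increments": [
    [[0, 0.0005, 0, 0, 0.006], [0, 0.001, 0, 0, 0.006], [0, 0.001, 0, 0, 0.006]]
  ]
}}

```text
time: 11.5
position: [0.5317, 0.151, 0.0803]
tool_rot: [-3.071, 0.662, -0.0]
contact_force: [-0.4, 0.9, -1.6]
gripper_width: 0.0133
```

```bash
python3 m.py 4
```

```text
t 11.7 F ry 0.7825074859756067 +- 0.5506027265041414 rx -0.3600779592755545 z -1.3465263225272799 M rx 0.24520775932721753 ry -0.009571831989350115 | rest xy mm -0.5656416084026099 -33.44919130973393 z 80.3349257987638
```

>>> {"name": "servo_tool", "arguments": {
  "increments": [
    [[0, 0.0005, 0, 0, 0.006], [0, 0.001, 0, 0, 0.006], [0, 0.001, 0, 0, 0.006]]
  ]
}}

```text
time: 11.95
position: [0.5314, 0.1503, 0.0804]
tool_rot: [-3.07, 0.662, -0.001]
contact_force: [0.3, 3.2, -2.0]
gripper_width: 0.0134
```

```bash
python3 m.py 4
```

```text
t 12.15 F ry 3.2275667163303003 +- 0.47648865315799194 rx 0.07906703888627103 z -2.5544455416141796 M rx 0.8074657713929966 ry 0.028772067386100997 | rest xy mm -0.5594020596828225 -34.18124691605527 z 80.37514766948044
```

>>> {"name": "servo_tool", "arguments": {
  "increments": [
    [[0, 0.0005, 0, 0, 0.006], [0, 0.001, 0, 0, 0.006], [0, 0.001, 0, 0, 0.006]]
  ]
}}

```text
time: 12.4
position: [0.531, 0.1495, 0.0804]
tool_rot: [-3.07, 0.662, -0.001]
contact_force: [2.4, 4.9, -4.1]
gripper_width: 0.0129
```

```bash
python3 m.py 4
```

```text
t 12.6 F ry 4.893723495972135 +- 0.11145955227927654 rx 0.35181246381522246 z -3.2994035707674114 M rx 1.366883732816316 ry 0.002079802549457494 | rest xy mm -0.5619306668298512 -35.153170211048995 z 80.39253147523509
```

Contact came at TCP rest y of about -33.3, and the force is rising. Continuing in smaller steps.

>>> {"name": "servo_tool", "arguments": {
  "increments": [
    [[0, 0.0005, 0, 0, 0.006], [0, 0.0005, 0, 0, 0.006]]
  ]
}}

```text
time: 12.77
position: [0.5307, 0.1488, 0.0804]
tool_rot: [-3.071, 0.662, -0.0]
contact_force: [1.9, 4.7, -3.9]
gripper_width: 0.0134
```

```bash
python3 m.py 3
```

```text
t 12.9167 F ry 4.984249013804626 +- 0.37296077369728914 rx -0.7013140766185759 z -3.7954535208678113 M rx 1.3273567216602806 ry 0.021508851551978944 | rest xy mm -0.5460668976957012 -35.83521388069756 z 80.39017526828941
```

>>> {"name": "servo_tool", "arguments": {
  "increments": [
    [[0, 0.0005, 0, 0, 0.006], [0, 0.0005, 0, 0, 0.006]]
  ]
}}

```text
time: 13.08
position: [0.5305, 0.1482, 0.0804]
tool_rot: [-3.071, 0.662, -0.0]
contact_force: [1.5, 5.7, -3.3]
gripper_width: 0.0135
```

```bash
python3 m.py 3
```

```text
t 13.2333 F ry 4.504178969645673 +- 0.3313938091155527 rx -0.021634244156805076 z -3.5804880239317036 M rx 1.3329539299854316 ry 0.039447155012084185 | rest xy mm -0.557847345513351 -36.43862603726776 z 80.36396558634556
```

>>> {"name": "servo_tool", "arguments": {
  "increments": [
    [[0, 0.0005, 0, 0, 0.006], [0, 0.0005, 0, 0, 0.006]]
  ]
}}

```text
time: 13.4
position: [0.5303, 0.1478, 0.0804]
tool_rot: [-3.071, 0.662, -0.0]
contact_force: [2.4, 4.9, -4.0]
gripper_width: 0.0132
```

```bash
python3 m.py 3 10
```

```text
t 13.55 F ry 4.884174817484048 +- 0.26669024347712406 rx 0.01565313778021381 z -3.3535628860838638 M rx 1.3609128121292204 ry 0.04042498902832181 | rest xy mm -0.5575427132128852 -36.929911453050636 z 80.36995685518646
```

View pics/c10.png

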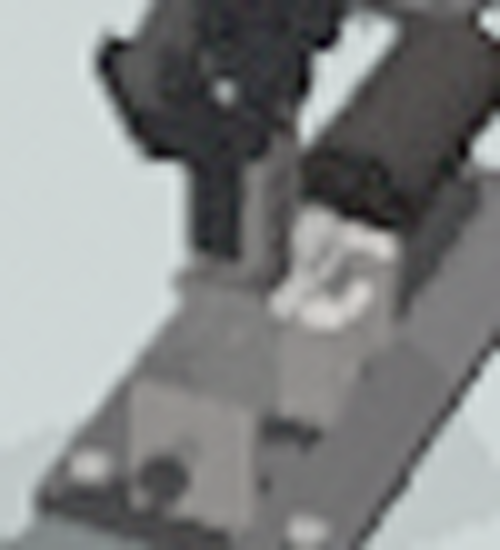

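The force has levelled off at about 5 N, so the bar has been moving since about y -35. The link is still down. I'll keep stepping.

>>> {"name": "servo_tool", "arguments": {
  "increments": [
    [[0, 0.0005, 0, 0, 0.006], [0, 0.001, 0, 0, 0.006], [0, 0.001, 0, 0, 0.006]]
  ]
}}

```text
time: 13.8
position: [0.5299, 0.147, 0.0804]
tool_rot: [-3.07, 0.662, -0.0]
contact_force: [2.6, 4.4, -4.2]
gripper_width: 0.0136
```

```bash
python3 m.py 3
```

```text
t 13.95 F ry 5.218292843530585 +- 0.1199963186970801 rx -0.4075971595154828 z -3.870731321207856 M rx 1.3979519944568208 ry 0.0510605907569568 | rest xy mm -0.5446368445788985 -37.838289827201905 z 80.38699436002227
```

>>> {"name": "servo_tool", "arguments": {
  "increments": [
    [[0, 0.0005, 0, 0, 0.006], [0, 0.001, 0, 0, 0.006], [0, 0.001, 0, 0, 0.006]]
  ]
}}

```text
time: 14.2
position: [0.5296, 0.1461, 0.0804]
tool_rot: [-3.07, 0.662, -0.001]
contact_force: [2.1, 4.4, -3.8]
gripper_width: 0.0135
```

```bash
python3 m.py 3 11
```

```text
t 14.35 F ry 5.2129461905860275 +- 0.1591548734436018 rx 0.7112039210936624 z -3.9918601385260892 M rx 1.45080214961699 ry 0.01970172061451578 | rest xy mm -0.5455697049539294 -38.76802738686708 z 80.38818619397387
```

View pics/c11.png

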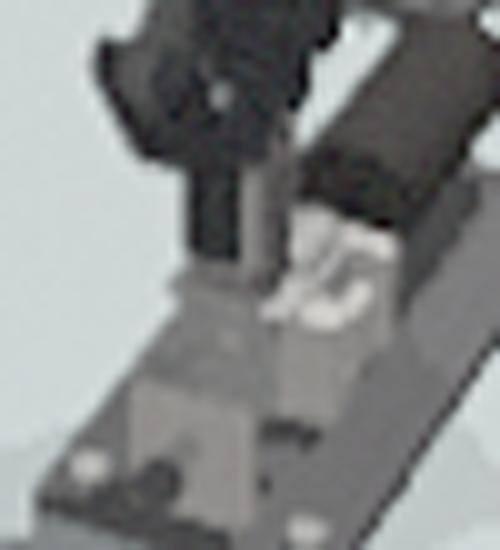

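>>> {"name": "servo_tool", "arguments": {
  "increments": [
    [[0, 0.0005, 0, 0, 0.006], [0, 0.001, 0, 0, 0.006], [0, 0.001, 0, 0, 0.006]]
  ]
}}

```text
time: 14.6
position: [0.5292, 0.1453, 0.0804]
tool_rot: [-3.07, 0.662, -0.001]
contact_force: [2.4, 5.8, -4.1]
gripper_width: 0.0134
```

```bash
python3 m.py 3 12
```

```text
t 14.75 F ry 5.112297114550156 +- 0.24204264428722821 rx 0.01394647622794136 z -3.907272858055492 M rx 1.465623960364757 ry 0.00809421268946775 | rest xy mm -0.5528371622183005 -39.651309835043 z 80.38963333219006
```

>>> {"name": "servo_tool", "arguments": {
  "increments": [
    [[0, 0.0005, 0, 0, 0.006], [0, 0.0005, 0, 0, 0.006]]
  ]
}}

```text
time: 14.92
position: [0.529, 0.1449, 0.0804]
tool_rot: [-3.07, 0.662, -0.001]
contact_force: [2.3, 4.8, -5.2]
gripper_width: 0.0134
```

```bash
python3 m.py 3 13; python3 -c "
from h import *
A=[cv2.imread(f'pics/c{i}.png')[100:400,200:450] for i in(11,12,13)];cv2.imwrite('pics/j.png',np.hstack(A))"
```

```text
t 15.0667 F ry 6.238913451875464 +- 0.26704544373014966 rx 0.6251423502058661 z -4.200307999253763 M rx 1.5428206008430452 ry 0.03845340125817093 | rest xy mm -0.5602979264147829 -40.076453225409075 z 80.4003892039559
```

View pics/j.png

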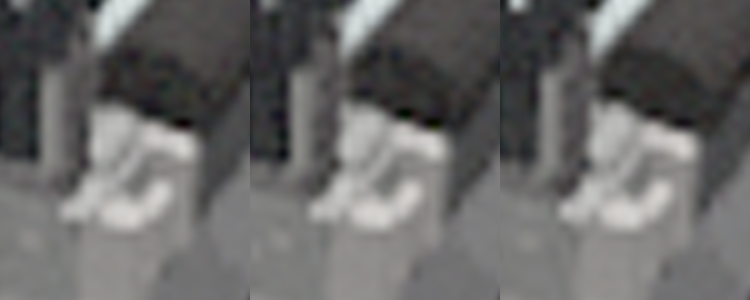

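The link is still down in all three crops. Continuing in 0.5 mm steps.

>>> {"name": "servo_tool", "arguments": {
  "increments": [
    [[0, 0.0005, 0, 0, 0.006], [0, 0.0005, 0, 0, 0.006]]
  ]
}}

```text
time: 15.23
position: [0.5287, 0.1442, 0.0805]
tool_rot: [-3.071, 0.662, -0.001]
contact_force: [1.4, 5.0, -2.8]
gripper_width: 0.0133
```

```bash
python3 m.py 3 14
```

```text
t 15.3833 F ry 5.230161391103985 +- 0.26734511764651825 rx -0.7242313311067469 z -2.97817296100825 M rx 1.3675044671115004 ry 0.08520685600431736 | rest xy mm -0.5332543534167196 -40.827503979067515 z 80.44025577232043
```

>>> {"name": "servo_tool", "arguments": {
  "increments": [
    [[0, 0.0005, 0, 0, 0.006], [0, 0.0005, 0, 0, 0.006]]
  ]
}}

```text
time: 15.55
position: [0.5285, 0.1437, 0.0804]
tool_rot: [-3.071, 0.662, -0.0]
contact_force: [2.2, 5.1, -2.7]
gripper_width: 0.0134
```

```bash
python3 m.py 3 15; python3 -c "
from h import *
A=[cv2.imread(f'pics/c{i}.png')[100:400,200:450] for i in(13,14,15)];cv2.imwrite('pics/j2.png',np.hstack(A))"
```

```text
t 15.7 F ry 5.105028441421151 +- 0.3161338314511862 rx -0.33547527470633964 z -3.350040931705394 M rx 1.4231982358630133 ry 0.05733285161595659 | rest xy mm -0.5364184567839041 -41.27431275785398 z 80.44817648091451
```

View pics/j2.png

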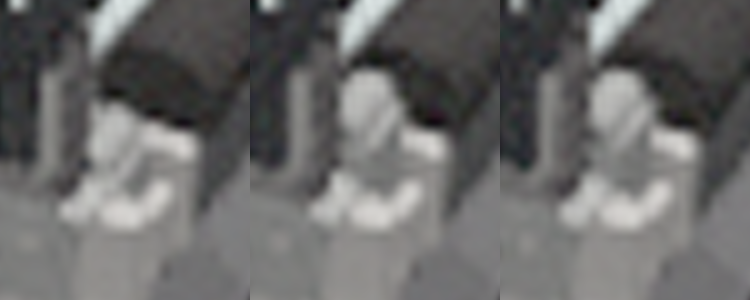

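The link popped up between crops 13 and 14: its top rose about 38 crop px and the moment dropped. Contact force was about 5 N throughout. Backing off slowly, then lifting.

>>> {"name": "servo_tool", "arguments": {
  "increments": [
    [[0, -0.001, 0, 0, 0.006], [0, -0.002, 0, 0, 0.006], [0, -0.003, 0, 0, 0.006], [0, -0.004, 0, 0, 0.006], [0, -0.005, 0, 0, 0.006], [0, -0.006, 0, 0, 0.006], [0, -0.007, 0, 0, 0.006], [0, -0.008, 0, 0, 0.006], [0, -0.009, 0, 0, 0.006], [0, -0.01, 0, 0, 0.006], [0, -0.011, 0, 0, 0.006], [0, -0.012, 0, 0, 0.006], [0, -0.0125, 0, 0, 0.006], [0, -0.0125, 0, 0, 0.006]]
  ]
}}

```text
time: 16.87
position: [0.5335, 0.155, 0.0803]
tool_rot: [-3.071, 0.662, -0.0]
contact_force: [0.0, 0.2, -1.1]
gripper_width: 0.0132
```

```bash
python3 m.py 4 16
```

```text
t 17.0667 F ry -0.33425809187014394 +- 0.2836036624295283 rx 0.06496705273710132 z -1.141873877816089 M rx 0.008117367994603362 ry 0.007894720998493646 | rest xy mm -0.5613983972312988 -29.21178603400934 z 80.29092236086043
```

View pics/c16.png

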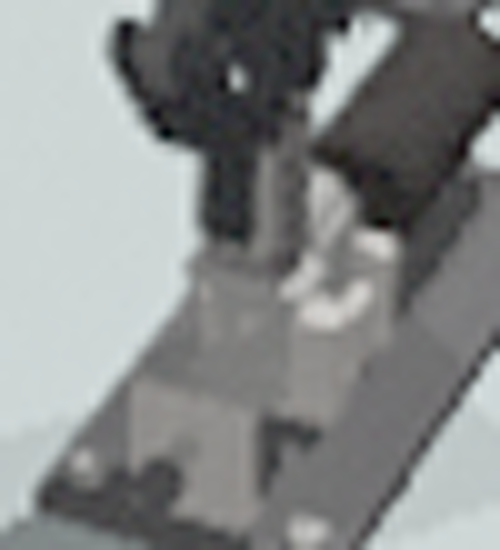

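The tool is free of load and the link is still up. Lifting.

>>> {"name": "servo_tool", "arguments": {
  "increments": [
    [[0, 0, -0.004, 0, 0.006], [0, 0, -0.01, 0, 0.006], [0, 0, -0.018, 0, 0.006], [0, 0, -0.028, 0, 0.006], [0, 0, -0.04, 0, 0.006], [0, 0, -0.055, 0, 0.006], [0, 0, -0.07, 0, 0.006], [0, 0, -0.08, 0, 0.006], [0, 0, -0.085, 0, 0.006], [0, 0, -0.085, 0, 0.006], [0, 0, -0.085, 0, 0.006]]
  ]
}}

```text
time: 17.98
position: [0.5334, 0.1548, 0.1654]
tool_rot: [-3.071, 0.662, -0.0]
contact_force: [0.0, 0.2, -0.6]
gripper_width: 0.0134
```

```bash
python3 -c "
from h import *
goto((.5309,-.1831,.1655),-.3448)
d=grab('side','side17')
cv2.imwrite('pics/c17.png',cv2.resize(d['img'][150:250,230:310],None,fx=6,fy=6,interpolation=2))
for q in [(233,287),(268,295)]: print(un(q,(230,150),6))
"
```

```text
t 17.9833 pos [0.5334 0.1548 0.1654] F [ 0.0448  0.174  -0.6003] w 0.013399215593578944 q7 -2.473966385711942
yaw -0.42487826657891625 tilt [ 0.0002 -0.     -1.    ]
shift mm [137.0086 308.8601  -0.1287]
turn deg -4.588146705695409
[268.4167 197.4167]
[274.25 198.75]
```

View pics/c17.png

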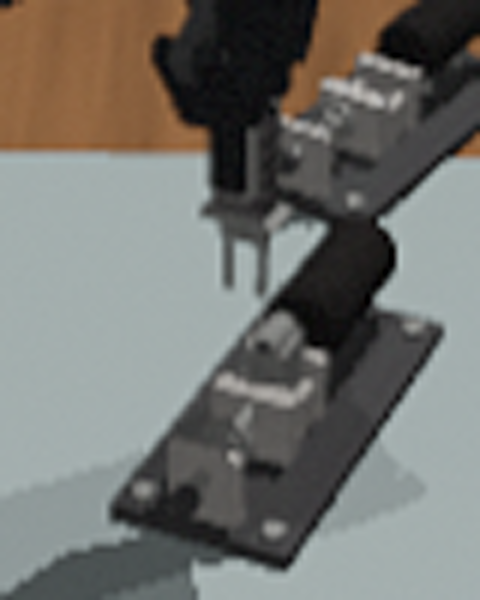

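The link stands up at (278,335) in the crop and the fork looks straight in the hand. Carrying it back above the stand.

>>> {"name": "servo_tool", "arguments": {
  "increments": [
    [[0.007, 0.015, 0, 0, 0.006], [0.018, 0.04, 0, -1, 0.006], [0.031, 0.07, 0, -2, 0.006], [0.046, 0.105, 0, -3, 0.006], [0.062, 0.14, 0, -4, 0.006], [0.078, 0.175, 0, -4.6, 0.006], [0.093, 0.21, 0, -4.6, 0.006], [0.108, 0.244, 0, -4.6, 0.006], [0.121, 0.273, 0, -4.6, 0.006], [0.13, 0.293, 0, -4.6, 0.006], [0.135, 0.304, 0, -4.6, 0.006], [0.137, 0.309, 0, -4.6, 0.006], [0.137, 0.309, 0, -4.6, 0.006], [0.137, 0.309, 0, -4.6, 0.006], [0.137, 0.309, 0, -4.6, 0.006], [0.137, 0.309, 0, -4.6, 0.006], [0.137, 0.309, 0, -4.6, 0.006]]
  ]
}}

```text
time: 19.45
position: [0.5312, -0.1818, 0.1654]
tool_rot: [-3.095, 0.535, -0.0]
contact_force: [-0.0, -0.6, 0.0]
gripper_width: 0.0134
```

```bash
python3 -c "
from h import *
goto((.5309,-.1831,.1655),-.3448)
d=grab('side','side18')
cv2.imwrite('pics/c18.png',cv2.resize(d['img'][190:340,210:330],None,fx=5,fy=5,interpolation=2))
"
```

```text
t 19.45 pos [ 0.5312 -0.1818  0.1654] F [-0.044  -0.6113  0.0176] w 0.01342278689358942 q7 -1.732780570879408
yaw -0.3424701158203602 tilt [ 0.0001  0.0004 -1.    ]
shift mm [ 0.1635  1.3733 -0.1426]
turn deg 0.1334925302476579
```

View pics/c18.png

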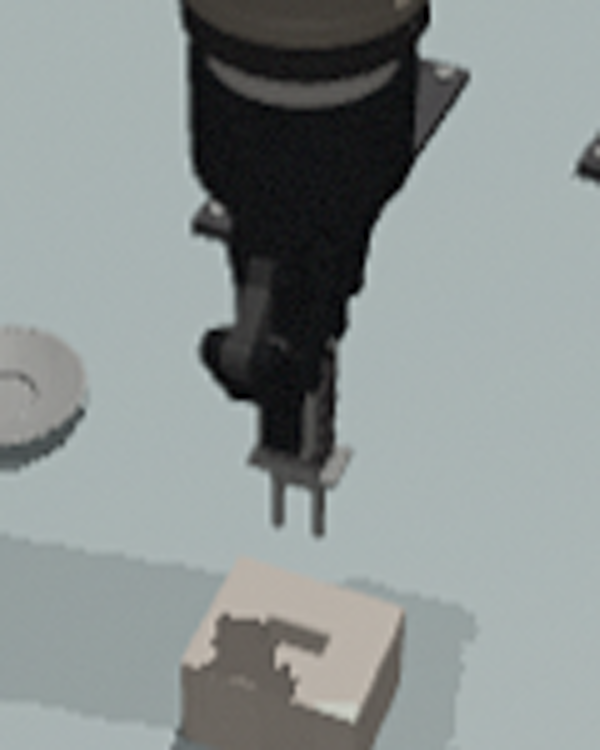

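>>> {"name": "servo_tool", "arguments": {
  "increments": [
    [[0, 0, 0.01, 0, 0.006], [0, 0, 0.025, 0, 0.006], [0, 0, 0.04, 0, 0.006], [0, 0, 0.046, 0, 0.006], [0, 0, 0.046, 0, 0.006], [0, 0, 0.046, 0, 0.006], [0, 0, 0.046, 0, 0.006]]
  ]
}}

```text
time: 20.08
position: [0.5315, -0.1833, 0.1199]
tool_rot: [3.095, -0.539, 0.002]
contact_force: [0.3, -0.0, -0.6]
gripper_width: 0.0134
```

```bash
python3 -c "
from h import *
goto((.5309,-.1831,.0655),-.3448)
d=grab('side','side19')
cv2.imwrite('pics/c19.png',cv2.resize(d['img'][250:350,220:310],None,fx=6,fy=6,interpolation=2))
"
```

```text
t 20.0833 pos [ 0.5315 -0.1833  0.1199] F [ 0.3443 -0.0346 -0.564 ] w 0.013439516709400558 q7 -1.7407462207677376
yaw -0.3446256839346155 tilt [ 0.0011 -0.0003 -1.    ]
shift mm [-0.6436  0.0127 54.4026]
turn deg 0.009987574847854216
```

View pics/c19.png

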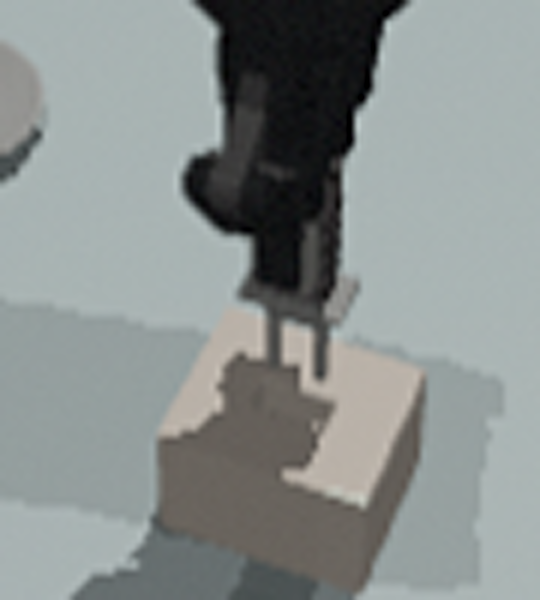

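The pose matches the pick-up column within 1 mm. Inserting.

>>> {"name": "servo_tool", "arguments": {
  "increments": [
    [[-0.0003, 0, 0.005, 0, 0.006], [-0.0003, 0, 0.011, 0, 0.006], [-0.0003, 0, 0.017, 0, 0.006], [-0.0003, 0, 0.022, 0, 0.006], [-0.0003, 0, 0.025, 0, 0.006], [-0.0003, 0, 0.025, 0, 0.006]]
  ]
}}

```text
time: 20.63
position: [0.53, -0.1829, 0.0932]
tool_rot: [-3.095, 0.539, 0.003]
contact_force: [0.1, -0.3, -0.4]
gripper_width: 0.0132
```

>>> {"name": "servo_tool", "arguments": {
  "increments": [
    [[0, 0, 0.006, 0, 0.006], [0, 0, 0.012, 0, 0.006], [0, 0, 0.018, 0, 0.006], [0, 0, 0.023, 0, 0.006], [0, 0, 0.026, 0, 0.006], [0, 0, 0.0275, 0, 0.006], [0, 0, 0.0275, 0, 0.006]]
  ]
}}

```text
time: 21.22
position: [0.5304, -0.183, 0.0664]
tool_rot: [-3.095, 0.539, 0.001]
contact_force: [-0.1, -0.1, -0.7]
gripper_width: 0.0134
```

```bash
python3 -c "
from h import *
goto((.5309,-.1831,.0655),-.3448)
"
```

```text
t 21.2167 pos [ 0.5304 -0.183   0.0664] F [-0.1344 -0.1085 -0.7436] w 0.013372986278375645 q7 -1.751496014395502
yaw -0.3445938969879595 tilt [-0.0007  0.0002 -1.    ]
shift mm [ 0.5095 -0.0605  0.8497]
turn deg 0.011808832734860586
```

>>> {"name": "servo_tool", "arguments": {
  "increments": [
    [[0, 0, 0.0004, 0, 0.006], [0, 0, 0.0008, 0, 0.006], [0, 0, 0.0008, 0, 0.006], [0, 0, 0.0008, 0, 0.006]]
  ]
}}

```text
time: 21.55
position: [0.5308, -0.1831, 0.0662]
tool_rot: [3.095, -0.539, 0.001]
contact_force: [0.3, -0.3, -0.6]
gripper_width: 0.0132
```

```bash
python3 -c "
from h import *
goto((.5309,-.1831,.0655),-.3448)
d=grab('side','side20')
cv2.imwrite('pics/c20.png',cv2.resize(d['img'][250:350,220:310],None,fx=6,fy=6,interpolation=2))
"
```

```text
t 21.55 pos [ 0.5308 -0.1831  0.0662] F [ 0.2815 -0.3381 -0.5974] w 0.013164530552541288 q7 -1.7515936390777471
yaw -0.3445244961422092 tilt [ 0.0004 -0.0001 -1.    ]
shift mm [0.1151 0.0001 0.7283]
turn deg 0.01578520829098805
```

View pics/c20.png

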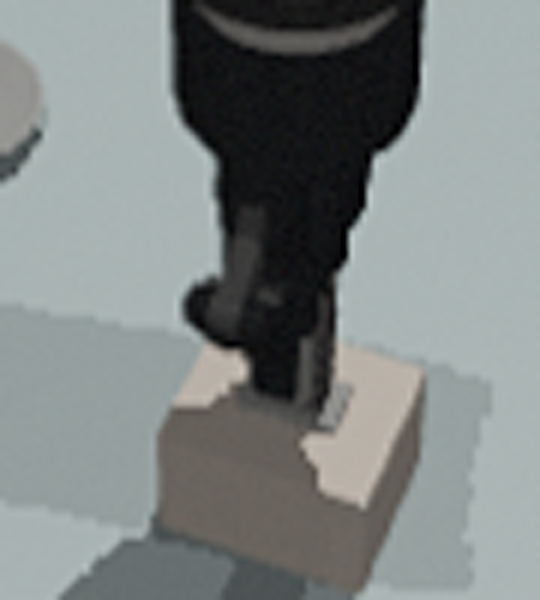

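>>> {"name": "servo_tool", "arguments": {
  "increments": [
    [[0, 0, 0.0004, 0, 0.006], [0, 0, 0.0008, 0, 0.006], [0, 0, 0.001, 0, 0.006], [0, 0, 0.001, 0, 0.006], [0, 0, 0.001, 0, 0.006]]
  ]
}}

```text
time: 22.02
position: [0.5308, -0.1831, 0.0655]
tool_rot: [3.095, -0.539, 0.0]
contact_force: [-1.5, 1.1, 4.9]
gripper_width: 0.0136
```

The flange is seated (about 5 N of upward force at the same height as when gripped). Releasing gently.

>>> {"name": "servo_tool", "arguments": {
  "increments": [
    [[0, 0, 0, 0, 0.014], [0, 0, 0, 0, 0.016], [0, 0, 0, 0, 0.019], [0, 0, 0, 0, 0.024], [0, 0, 0, 0, 0.032], [0, 0, 0, 0, 0.042], [0, 0, 0, 0, 0.05], [0, 0, 0, 0, 0.05], [0, 0, 0, 0, 0.05]]
  ]
}}

```text
time: 22.77
position: [0.5306, -0.183, 0.0649]
tool_rot: [3.095, -0.539, -0.0]
contact_force: [0.1, 0.7, 0.6]
gripper_width: 0.0502
```

>>> {"name": "servo_tool", "arguments": {
  "increments": [
    [[0, 0, -0.005, 0, 0.05], [0, 0, -0.015, 0, 0.05], [0, 0, -0.03, 0, 0.05], [0, 0, -0.05, 0, 0.05], [0, 0, -0.075, 0, 0.05], [0, 0, -0.1, 0, 0.05], [0, 0, -0.12, 0, 0.05], [0, 0, -0.13, 0, 0.05], [0, 0, -0.13, 0, 0.05]]
  ]
}}

```text
time: 23.52
position: [0.5322, -0.1835, 0.1981]
tool_rot: [3.095, -0.539, 0.009]
contact_force: [-1.0, 0.2, -0.2]
gripper_width: 0.0501
```

```bash
python3 -c "
from h import *
goto((.5309,-.1831,.0655),-.3448)
d=grab('side','side21')
a=[(STAND,(.5312,-.1832,-.365),0,(0,255,0)),(FORK,(.5312,-.1835,-.345),.05,(0,0,255))]
overlay(d,[],240,290,60,60,9,'o5');overlay(d,[],240,180,70,65,9,'o6')
cv2.imwrite('pics/fin.png',np.hstack([cv2.imread('pics/o5.png')[:540],cv2.imread('pics/o6.png')[:540]])[:, :])
"
```

```text
t 23.5167 pos [ 0.5322 -0.1835  0.1981] F [-1.0429  0.2258 -0.2309] w 0.05008704437067424 q7 -1.727922356642225
yaw -0.34487435948072176 tilt [ 0.0053 -0.0014 -1.    ]
shift mm [ -2.1333   0.1224 132.6315]
turn deg -0.004260484412141487
```

View pics/o5.png

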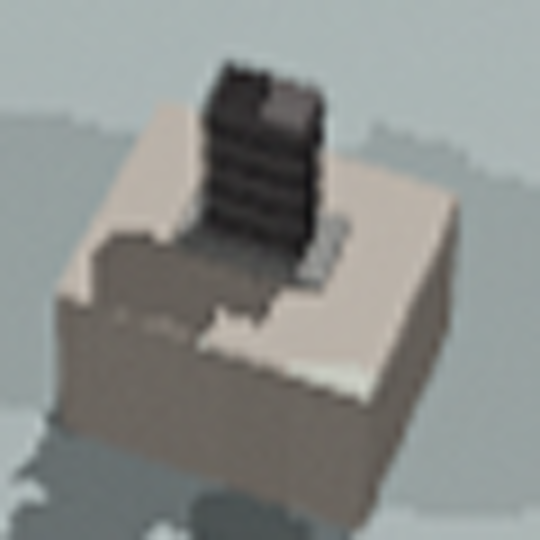

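View pics/o6.png

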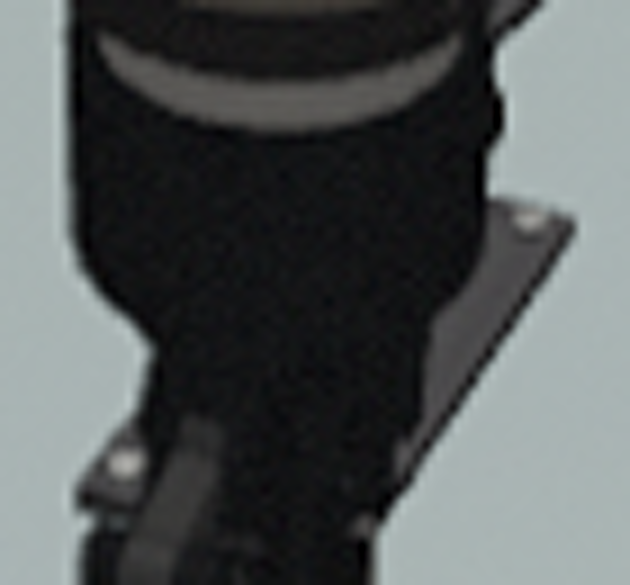

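View pics/side21.png

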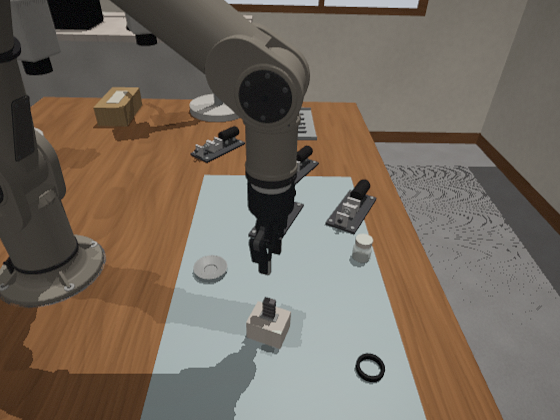

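The fork sits exactly as at the start: its top corners are at (222,65) and (322,98) in the crop, as before. The bystanders haven't moved. The arm hides the rest, so I'll move aside to check the link.

>>> {"name": "servo_tool", "arguments": {
  "increments": [
    [[0.02, 0.02, -0.01, 0, 0.05], [0.04, 0.05, -0.02, 0, 0.05], [0.04, 0.08, -0.02, 0, 0.05], [0.04, 0.11, -0.02, 0, 0.05], [0.04, 0.14, -0.02, 0, 0.05], [0.04, 0.17, -0.02, 0, 0.05], [0.04, 0.19, -0.02, 0, 0.05], [0.04, 0.2, -0.02, 0, 0.05], [0.04, 0.2, -0.02, 0, 0.05], [0.04, 0.2, -0.02, 0, 0.05], [0.04, 0.2, -0.02, 0, 0.05]]
  ]
}}

```text
time: 24.48
position: [0.5017, -0.3825, 0.2143]
tool_rot: [-3.094, 0.534, 0.001]
contact_force: [-0.1, 1.1, 1.0]
gripper_width: 0.0501
```

```bash
python3 -c "
from h import *
d=grab('side','side22')
LINK=[box(-10,10,-12,12,0,42)]
overlay(d,[],240,180,70,65,9,'o7')
d=grab('top','top22');overlay(d,[],225,175,80,60,10,'o8')
print(r.state()['qd'])
"
```

```text
[ 0.0013 -0.0024  0.0079 -0.001   0.0025  0.0016  0.0006]
```

View pics/o7.png

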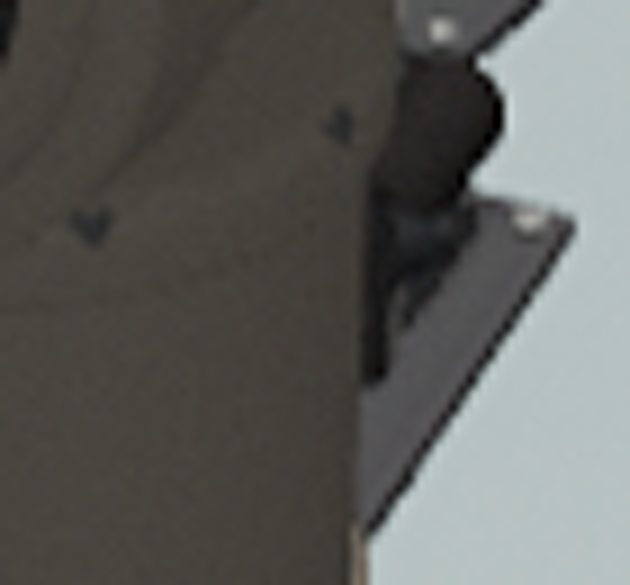

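View pics/top22.png

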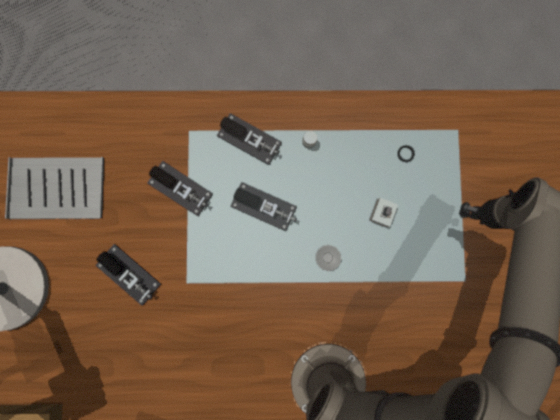

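View pics/o8.png

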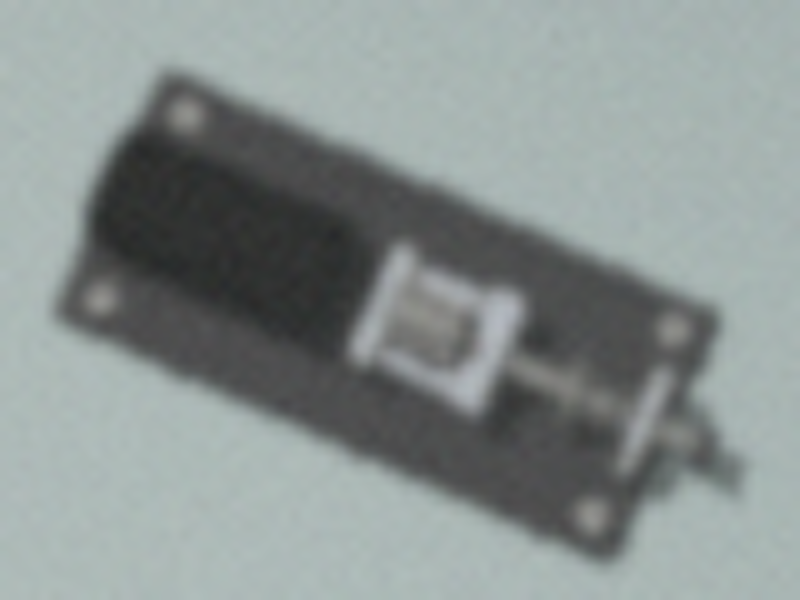

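In the top view the link is centred in its pocket. The fork, jar, dish and ring are where they started, and the arm is clear and still. Handing in.

```bash
python3 -c "
from h import *
r.close_job()"
```

```text
the job is handed in; nothing more can be done
```

The link is popped up in its pocket and the forked tool is back home in its stand. I handed the job in at about 24.6 s, well under the 62 s limit; it reports no verdict.

**Push:** I straddled the bar with no contact force and found the collar by touch. I then pushed in 0.5–1 mm steps at about 5–6 N. The link popped between two steps, with the bar at an estimated 6 mm. The bar can't have gone past about 8 mm, going by how far the arm moved after contact. I then backed the tool off until it carried no load.

**Return:** The tool went back into its socket and I released it seated. In the side picture it lines up with the starting picture.

**Last checks:**
- **Link:** The side picture right after I lifted the tool away shows it standing up. At the end the arm blocked the side camera, so the final check was the top view only. It shows the link centred in its pocket but doesn't show its height well.
- **Other things:** The jar, dish and lens ring are where they started, and the arm touches nothing.

**One slip:** My first move used millimetres instead of metres. The per-row limit cut it to about 30 mm of free motion, and it touched nothing.

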